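# Hold the sprung chute cover open at the set mark

### The job

To let the offcut chute be looked into, turn the turnbutton fully off the chute's sprung cover, then lift the cover by its bar until the pointer rod on its side stands between the two prongs of the marker on the quadrant. Finish while still holding the cover by the bar, steady at the mark and not let go. Leave the marker where it is clamped and do not disturb the loose parts lying around.

Things in the scene. Friction and masses are not known exactly. Their poses are not given: they have to be found in the camera images.
- chute: galvanized chute head fixed to the plate, 200 (x) x 275 (y) x 140 tall; origin at plate level under the middle of the cover opening; its x axis points away from the robot towards its chute and rusty bin (55 tall, reaching 380 beyond the origin), z up. Position and yaw vary. Its flat top, 140 above the plate, carries cover, turnbutton and, on the +y side, the quadrant (up to 140 above the top)
- hinge_mid (a point): middle of the cover's hinge line, at (85, 0, 142) in the chute head's frame; the hinge line runs along the chute head's y axis; axes as the chute head's
- cover (a joint): angle of the sprung steel cover, rad: 0 = shut, flat; grows as its near edge (away from the bin) is lifted, up to 1.3. Plate 160 (from the hinge to the chute head's -x) x 180 x 4, about 0.5 kg. A hinge spring always pulls it shut: about 6 N at the bar to start, at the marker 9 N along the arc (up to 20 N if pulled straight up). It cannot rise while the turnbutton lies over it
- bar_mid (a point): middle of the cover's lifting bar, a round steel bar 12 in diameter and 110 long, parallel to the hinge, on two end posts that rise from the cover; with the cover shut it is 140 from the hinge line towards the near edge and 47 above it, so its centre is 45 above the cover's top face, with the space under it free. The near edge of the cover lies 20 beyond it. The point turns with the cover
- turnbutton (a joint): angle of the turnbutton, rad: starts 0 to 0.2, its wing pointing along the chute head's +y and lying over the cover's edge; grows counter-clockwise seen from above, to a stop at 1.57, where the wing points to the chute head's -x. Beyond 1.25 its wing is clear of the cover. Stays where left (light friction, about 0.06 N m)
- fin (a point): turnbutton's grip fin, a 10 thick, 40 long, 36 tall upright plate standing on the wing, lengthwise along the wing, centred on the vertical pivot at (-30, -112) in the chute head's frame; the point is on the pivot, 36 above the chute head's top and 13 below the fin's top edge. The wing below the fin is 16 wide, reaches 45 from the pivot, its top is 13 above the chute head's top. The point's y axis points along the wing
- pointer (a point): end of the pointer, a steel rod 8 in diameter sticking out of the cover's +y side, 152 from the hinge line, its end 116 to the +y side of the cover's middle; point 3 short of the end; axes turn with the cover (x axis along the cover, from near edge to hinge)
- marker (a joint): angle, rad, at which the two-pronged marker sits clamped on the quadrant (the curved steel bar round the hinge line beside the cover, on the chute head's +y side): 0.45 to 0.85, measured as the cover's angle is, so that the cover at this angle has its pointer midway between the prongs. Stiff; it is not to be moved
- fork (a point): midpoint between the marker's two prongs, 152 from the hinge line, 130 to the +y side of the cover's middle, just outside the pointer's end; the gap between the prongs is 30; its x axis points along the line from this point to the hinge line
- angle_offcut: bystander: scorched steel angle offcut, 100 long, legs 40, 4 thick, loose beside the chute head; origin at the centre of its underside
- tube_stub: bystander: bright square tube stub, 40 square, 60 long, loose beside the chute head; origin at the centre of its underside
- floor_pin: bystander: yellow-painted steel floor pin, 80 tall, foot diameter 44, standing, loose beside the chute head; origin at the centre of its underside
- corner_bracket: bystander: welded corner bracket, foot 70 x 50, upright 70 tall, loose beside the chute head; origin at the centre of its underside
- hammer: bystander: hammer, 240 long, lying, loose beside the chute head; origin at the centre of its underside
- flat_offcut: bystander: rusty flat bar offcut, 90 x 35 x 8, loose beside the chute head; origin at the centre of its underside
- collar: bystander: steel collar, outside diameter 52, 22 high, loose beside the chute head; origin at the centre of its underside

How it is judged:
By the outcome, as a careful person would: the job done as asked, in the order asked, and still so for the second after the job is handed in, while the arm keeps its last pose, push and grip.
It also fails if it takes over 58 s, if anything falls off the work surface, if the arm or the gripper's body presses on something with over 40 N, if the wrist force passes 120 N, or if a joint passes its speed limit or range.

### The arm

A 6-joint arm with a two-finger parallel gripper is mounted at the origin on the work surface. World frame = base frame: x ahead of the robot, y to its left, z up, the work surface at z = 0. Lengths are in mm, angles in rad, forces in N, time in s.
With the tool pointing down it reaches from about 350 to 875 mm from the base axis. Payload 4.2 kg.
Tool frame: the origin (TCP) lies midway between the tips of the shut fingers; the grasp point (between the pads) lies 19 mm behind it; z points along the fingers, y is the line along which they close (so a half turn about z gives the same grasp; the last joint's range is limited). The gripper opens to 85 mm and grips with 20 to 120 N. Pads are 22 mm wide; open, the fingers measure 114 mm over their backs; the gripper's body (76 mm by 85 mm) begins 54 mm behind the grasp point. The pads swing forward as they close: fully open they stand 13 mm farther back than shut.
Start: joints at [-1, 0.385, 0.008, 0, -1.194, -0.259], TCP at [191.748, -594.838, 231.312] pointing down, gripper open.
Joint ranges: [-3.14, 3.14], [-1.21, 2.06], [-1.07, 1.41], [-3.16, 2.05], [-2.99, -0.16], [-3.1, 3.1]. Speed limits (rad/s): [2.79, 2.79, 3.14, 3.14, 3.14, 3.14].

### API

Orientations are given as a unit quaternion [x, y, z, w].
In Python, from bench import arm gives the robot as it stands.
- The arm moves only by the tool send_rows, never from a script. Its argument "targets" is a list of rows, each an object of numbers: "gripper": the gripper command: -1 is fully open, 1 is shut, values between are in proportion; "x", "y", "z": the shift along the tool's x, y, z in cm; "ax", "ay", "az": the turn, a rotation vector about the tool's x, y, z in degrees. A call has 1 to 5 rows; each row shifts and turns the commanded pose from where the row before left it, along the tool's axes as they then stand; what a row does not reach is not made up. A row lasts 1/12 s, in which the tool goes at most 41.7 mm and 7.16 degrees, less where a joint would pass 70% of its speed; a pose out of reach is approached as far as the arm can. A call is refused whole if a number of a shift passes 4.17 or a number of a turn 7.16, either way. A call with a gripper value outside its range is refused whole. The fingers move at their own pace and stop on an object; the grip force is fixed at half the most. Time passes only in rows, so rows that do not move let the fingers close. It gives the time, the measured TCP pose, the force, the opening and the grip force at its end, in the units of the state.
- arm.read_state(): the state, without advancing time (a new reading comes with each control period).
- arm.get_image(name): name is "scene" or "top" or "wrist"; returns (picture, depth): 480x640x3 uint8, red, green, blue; 480x640 float32, mm along the optical axis (not along the pixel's ray), 0 where there is no reading.
- arm.camera_model(name): a dict with "fx", "fy", "cx", "cy" (pixels), "distortion" ([k1, k2, p1, p2, k3] as OpenCV has them; the pictures are not rectified), "cam_to_world" (4x4, takes a point from camera to world coordinates). Camera axes: x right, y down, z forward; pixel columns grow to the right and rows downward; lengths in mm; the calibration is good to about 2 mm. A picture is of the moment at which its call begins: read the wrist's pose just before it. camera_model takes no time and is no camera call; for the wrist camera it gives the pose at the moment of the call.
- arm.job_done(): hands the job in; it is judged then, once.
Trained networks look in the newest picture that a camera, given by its name, has taken for a name from the list of things; names that differ only in an ending like _2 or _b are one class to them, and where a whole thing is asked for, a point or a joint stands for the part that bears it (a point fixed in the world has none). Each returns a list of dicts, best first, with "score" (0 to 1); they miss things now and then, are a little off and sometimes report something else, mostly with a low value. They report only what shows in the picture. A call takes as long as a camera call.
- arm.boxes_of(camera, thing): "rect" ([left, top, width, height] in pixels, round what is visible of it).
The state is a dict: "clock": time; "joints": joint angles; "joint_vel": joint speeds; "joint_efforts": joint torques, N m; "position": TCP position; "ee_rot": TCP orientation; "contact_force": force on the tool from outside, world axes, zero at the start; "wrist_torque": the same for the moment, N m; "gripper_width": finger opening in mm; "grasp_force": force on a finger pad.
Only numpy, scipy, OpenCV 4.12 (cv2) and the standard library are available. Lean on these libraries where they do the work, as an engineer would, in place of code of your own. Each camera call takes 0.05 s, during which the arm holds its last target. There are 200 camera calls.

## Working session

There is one attempt and no reset: what is moved stays moved. The work goes in short steps, Python scripts to look and compute and a tool call to move; the robot and the scene stay as the last step left them, time stands still between calls to the robot, and variables do not carry over. Pictures are saved under pics/ and viewed, at most 10 in all, crops included, and the job is handed in when it is done.

Besides the shell and the picture viewer there is one more tool, called after "Call:" by a JSON object that holds its "api" and its "payload", one argument or row to a line. send_rows: Moves the arm, as the interface text tells. Its arguments: {"type":"object","properties":{"targets":{"type":"array"}},"required":["targets"]}

```bash
mkdir -p pics; ls; cat > h.py <<'E'
import numpy as np, cv2
from scipy.spatial.transform import Rotation as R
from bench import arm
def snap(n,f):
    m=arm.camera_model(n); im,d=arm.get_image(n); cv2.imwrite('pics/'+f+'.png',im[:,:,::-1]); np.savez('pics/'+f+'.npz',im=im,d=d,T=np.array(m['cam_to_world']),K=np.array([m['fx'],m['fy'],m['cx'],m['cy']]),D=np.array(m['distortion']))
    return im,d,m
def cloud(f):
    z=np.load('pics/'+f+'.npz'); K=z['K']; d=z['d']
    v,u=np.mgrid[:480,:640]
    p=cv2.undistortPoints(np.stack([u,v],-1).reshape(-1,1,2).astype(np.float64),np.array([[K[0],0,K[2]],[0,K[1],K[3]],[0,0,1]]),z['D']).reshape(480,640,2)
    P=np.dstack([p[...,0]*d,p[...,1]*d,d]); T=z['T']
    P=P@T[:3,:3].T+T[:3,3]; P[d==0]=np.nan
    return P
E
python3 - <<'E'
from h import *
for n in('scene','top'):
    im,d,m=snap(n,n)
    for t in('chute','bar_mid','fin','fork','pointer'):
        print(n,t,[(b['score'],b['rect']) for b in arm.boxes_of(n,t)[:2]])
print(arm.read_state())
E
```

```text
pics
scene chute [(0.96, [168.6, 147.3, 228.6, 331.9])]
scene bar_mid [(0.76, [197.7, 176.2, 112.3, 82.1])]
scene fin [(0.71, [171.2, 201.6, 41.2, 29.3])]
scene fork [(0.75, [303.2, 145.4, 20.2, 39.5]), (0.53, [202.0, 174.8, 109.1, 88.3])]
scene pointer [(0.96, [194.7, 177.7, 113.6, 82.6])]
top chute [(0.55, [317.1, 102.6, 133.2, 205.5])]
top bar_mid [(0.66, [331.7, 219.9, 94.9, 77.3])]
top fin [(0.81, [414.3, 267.1, 33.3, 7.7]), (0.42, [258.6, 216.2, 25.9, 39.0])]
top fork [(0.74, [332.6, 217.9, 96.5, 78.4]), (0.64, [316.7, 259.4, 7.6, 32.7])]
top pointer [(0.81, [330.9, 219.6, 94.5, 77.2])]
{'clock': 0.6, 'joints': array([-1.00038288e+00,  3.84628554e-01,  7.90274037e-03, -4.07490670e-05,
       -1.19398637e+00, -2.58559809e-01]), 'joint_vel': array([-1.04685426e-03, -8.10645391e-04, -5.37854503e-05, -1.99494666e-03,
       -1.84127669e-04, -1.11433308e-03]), 'joint_efforts': array([ 3.10819250e-04, -3.91829967e+01,  1.88529289e+01,  4.18880403e+00,
       -4.10006223e-04,  1.26723474e-06]), 'position': array([ 191.76666029, -594.82649275,  231.35026454]), 'ee_rot': array([-1.55288335e-01,  9.87869187e-01, -3.08773751e-05,  3.42833827e-05]), 'contact_force': array([ 0.86567327, -0.26725385, -0.63090828]), 'wrist_torque': array([-0.01661048,  0.01300244,  0.00337222]), 'grasp_force': 0.0, 'gripper_width': 85.37038659949947}
```

```bash
python3 - <<'E'
from h import *
P=cloud('top'); Z=P[...,2]
m=(Z>128)&(Z<152); 
n,l,s,c=cv2.connectedComponentsWithStats(m.astype(np.uint8))
for i in range(1,n):
    if s[i,4]>300:
        q=P[l==i][:,:2].astype(np.float32); print(s[i],cv2.minAreaRect(q),np.median(P[l==i][:,2]))
for nm,sl in(('fin',np.s_[262:280,405:455]),('bar',np.s_[215:302,325:430]),('fork',np.s_[200:300,300:335])):
    for lo,hi in((158,178),(178,200),(200,300)):
        q=P[sl].reshape(-1,3); q=q[(q[:,2]>lo)&(q[:,2]<hi)]
        if len(q)>5: print(nm,lo,len(q),q.mean(0),cv2.minAreaRect(q[:,:2].astype(np.float32)))
a=cv2.imread('pics/top.png'); cv2.imwrite('pics/topc.png',cv2.resize(a[80:380,220:520],(600,600)))
E
```

```text
[  14   98   58   24 1272] ((881.294677734375, 678.9310913085938), (52.73651123046875, 124.72349548339844), 0.18940727412700653) 137.97875814996132
[  12  135   57   19 1034] ((800.41259765625, 678.4596557617188), (41.054405212402344, 122.47398376464844), 0.2811300754547119) 137.95273194600702
[  319   210   131    98 10672] ((547.4900512695312, -88.78794860839844), (200.72476196289062, 275.6249084472656), 2.966867208480835) 140.98548030717177
fin 158 14 [ 519.35502437 -186.63055051  168.13863307] ((517.9411010742188, -198.1583251953125), (39.70109176635742, 8.173660278320312), 83.84168243408203)
fin 178 109 [ 520.48002422 -192.7072987   187.42509524] ((515.3897705078125, -172.14678955078125), (14.968372344970703, 97.1097412109375), 15.722195625305176)
bar 158 18 [ 506.22287188 -105.92873949  167.79843774] ((498.9123229980469, -73.60029602050781), (19.96158218383789, 217.49468994140625), 8.17176628112793)
bar 178 338 [492.26548346 -86.0760534  192.1573509 ] ((510.1473083496094, -32.204864501953125), (218.82423400878906, 92.76431274414062), 60.456722259521484)
bar 200 143 [528.90455146  37.50515121 236.86040453] ((499.75616455078125, -21.799606323242188), (210.43751525878906, 110.68526458740234), 59.155941009521484)
fork 158 9 [589.64906908  41.51541198 168.9300278 ] ((556.8392944335938, 40.11543273925781), (130.7855224609375, 2.9503061771392822), 3.00473690032959)
fork 178 12 [572.03589603  40.4762968  188.94609977] ((554.21484375, 38.13520050048828), (118.10607147216797, 3.904484272003174), 4.478787422180176)
fork 200 276 [524.62096447  42.19449766 231.3863361 ] ((537.8297729492188, 47.454139709472656), (131.77793884277344, 22.394472122192383), 0.9065000414848328)
```

View pics/scene.png

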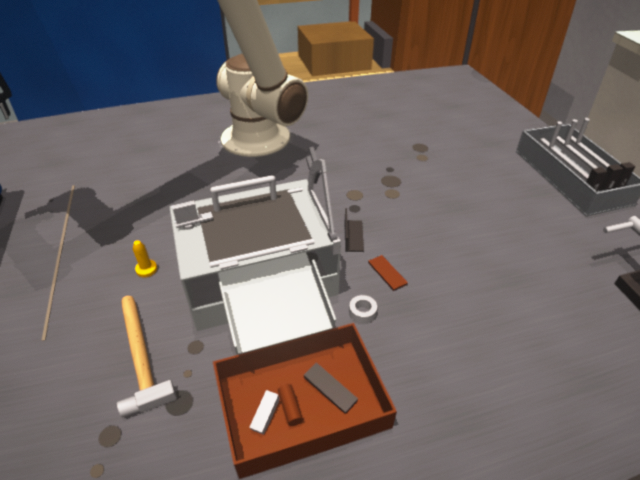

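View pics/topc.png

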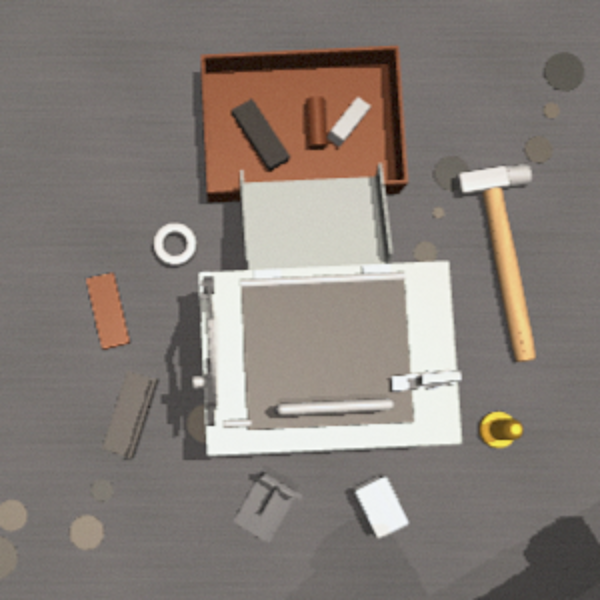

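```bash
python3 - <<'E'
from h import *
P=cloud('top').reshape(-1,3); P=P[~np.isnan(P[:,0])]
y=np.radians(2.97);M=np.array([[np.cos(y),-np.sin(y)],[np.sin(y),np.cos(y)]]);o=np.array([547.5,-88.8])
L=P.copy(); L[:,:2]=(P[:,:2]-o)@M
def s(n,x0,x1,y0,y1,z0,z1):
    q=L[(L[:,0]>x0)&(L[:,0]<x1)&(L[:,1]>y0)&(L[:,1]<y1)&(L[:,2]>z0)&(L[:,2]<z1)]
    if len(q)>4: print(n,len(q),q.mean(0).round(1),q.min(0).round(1),q.max(0).round(1),cv2.minAreaRect(q[:,:2].astype(np.float32)))
    return q
s('bar',-80,-30,-75,75,183,205); s('fin',-70,10,-150,-80,178,200);s('wing',-70,10,-150,-60,150,160)
q=s('quad',-110,110,105,160,150,300); 
s('marker',-110,110,138,175,150,300)
for r in q[np.argsort(q[:,0])][::8]: a=np.array([85-r[0],r[2]-142]); print(r.round(0),np.hypot(*a).round(0),np.arctan2(a[1],a[0]).round(2))
E
```

```text
bar 333 [-55.5   3.4 192.2] [-61.5 -57.  185.2] [-49.5  63.2 200.8] ((-55.49117660522461, 3.1101455688476562), (11.917399406433105, 120.13267517089844), 0.012725206092000008)
fin 99 [ -30.6 -108.3  187.2] [ -35.9 -128.8  179.2] [-24.6 -88.6 190.9] ((-30.56757926940918, -108.82671356201172), (9.889458656311035, 40.45018768310547), 3.6318795680999756)
wing 111 [-32.1 -88.1 153. ] [ -39.6 -130.5  150. ] [-22.1 -63.5 158.7] ((-31.127071380615234, -96.89311218261719), (15.789908409118652, 66.65113830566406), 2.9097061157226562)
quad 320 [ -6.7 131.5 222.4] [-68.8 122.  150.3] [ 89.7 148.7 268.7] ((10.7841796875, 136.0178985595703), (22.742704391479492, 158.6068115234375), 88.0809326171875)
marker 35 [-24.6 143.5 211. ] [-29.9 138.1 205.5] [-19.2 148.7 215.5] ((-24.442489624023438, 143.4056854248047), (10.188944816589355, 10.431581497192383), 87.25386047363281)
[-69. 130. 209.] 168.0 0.41
[-65. 130. 219.] 168.0 0.47
[-61. 130. 208.] 160.0 0.42
[-57. 130. 212.] 158.0 0.46
[-52. 129. 204.] 151.0 0.43
[-50. 135. 204.] 148.0 0.43
[-47. 132. 243.] 166.0 0.65
[-44. 127. 186.] 136.0 0.33
[-41. 13
[... 180 characters left out ...]
.0 0.7
[-26. 144. 214.] 132.0 0.58
[-25. 136. 234.] 144.0 0.7
[-23. 130. 231.] 140.0 0.69
[-22. 144. 212.] 128.0 0.58
[-21. 130. 226.] 135.0 0.67
[-19. 132. 232.] 138.0 0.71
[-17. 130. 232.] 136.0 0.72
[-14. 126. 240.] 140.0 0.78
[-11. 134. 229.] 130.0 0.74
[ -8. 126. 240.] 135.0 0.81
[ -4. 133. 223.] 121.0 0.74
[ -2. 133. 219.] 116.0 0.72
[  3. 129. 250.] 135.0 0.92
[ 11. 127. 256.] 136.0 0.99
[ 18. 127. 263.] 138.0 1.06
[ 22. 128. 262.] 136.0 1.09
[ 25. 128. 264.] 135.0 1.12
[ 29. 128. 264.] 134.0 1.14
[ 35. 130. 263.] 131.0 1.18
[ 41. 129. 246.] 112.0 1.17
[ 52. 129. 225.] 89.0 1.19
[ 64. 126. 199.] 61.0 1.21
[ 70. 127. 185.] 46.0 1.23
[ 81. 125. 151.] 10.0 1.15
[ 85. 124. 154.] 12.0 1.56
```

```bash
cat >> h.py <<'E'
YAW=np.radians(2.97); O=np.array([547.3,-85.5,0])
RC=R.from_euler('z',YAW)
def W(p): return RC.apply(p)+O
def down(az): # tool z down, tool y at local azimuth az (rad, chute frame)
    a=az+YAW; y=np.array([np.cos(a),np.sin(a),0]); z=np.array([0,0,-1.]); return R.from_matrix(np.c_[np.cross(y,z),y,z])
def plan(p1,R1,n,g,p0=None,R0=None):
    s=arm.read_state(); p0=s['position'] if p0 is None else p0; R0=R.from_quat(s['ee_rot']) if R0 is None else R0
    w=(R0.inv()*R1).as_rotvec(); Rk=R0; out=[]
    for k in range(n):
        d=Rk.inv().apply((np.array(p1)-p0)/n)/10; a=np.degrees(w/n)
        out.append([*d.round(2),*a.round(2)]); Rk=Rk*R.from_rotvec(w/n)
    print('dist',np.linalg.norm(p1-p0).round(1),'ang',np.degrees(np.linalg.norm(w)).round(1),'g',g)
    for o in out: print(dict(zip(['x','y','z','ax','ay','az'],[float(v) for v in o])))
E
python3 - <<'E'
from h import *
plan(W([-30,-112,215]),down(np.pi+.055),15,-1)
E
```

```text
dist 516.6 ang 78.3 g -1
{'x': -2.91, 'y': 1.83, 'z': 0.11, 'ax': -0.0, 'ay': -0.0, 'az': -5.22}
{'x': -3.07, 'y': 1.56, 'z': 0.11, 'ax': -0.0, 'ay': -0.0, 'az': -5.22}
{'x': -3.2, 'y': 1.28, 'z': 0.11, 'ax': -0.0, 'ay': -0.0, 'az': -5.22}
{'x': -3.3, 'y': 0.98, 'z': 0.11, 'ax': -0.0, 'ay': -0.0, 'az': -5.22}
{'x': -3.37, 'y': 0.68, 'z': 0.11, 'ax': -0.0, 'ay': -0.0, 'az': -5.22}
{'x': -3.42, 'y': 0.37, 'z': 0.11, 'ax': -0.0, 'ay': -0.0, 'az': -5.22}
{'x': -3.44, 'y': 0.05, 'z': 0.11, 'ax': -0.0, 'ay': -0.0, 'az': -5.22}
{'x': -3.43, 'y': -0.26, 'z': 0.11, 'ax': -0.0, 'ay': -0.0, 'az': -5.22}
{'x': -3.39, 'y': -0.57, 'z': 0.11, 'ax': -0.0, 'ay': -0.0, 'az': -5.22}
{'x': -3.33, 'y': -0.88, 'z': 0.11, 'ax': -0.0, 'ay': -0.0, 'az': -5.22}
{'x': -3.24, 'y': -1.18, 'z': 0.11, 'ax': -0.0, 'ay': -0.0, 'az': -5.22}
{'x': -3.11, 'y': -1.46, 'z': 0.11, 'ax': -0.0, 'ay': -0.0, 'az': -5.22}
{'x': -2.97, 'y': -1.74, 'z': 0.11, 'ax': -0.0, 'ay': -0.0, 'az': -5.22}
{'x': -2.8, 'y': -2.0, 'z': 0.11, 'ax': -0.0, 'ay': -0.0, 'az': -5.22}
{'x': -2.6, 'y': -2.25, 'z': 0.11, 'ax': -0.0, 'ay': -0.0, 'az': -5.22}
```

Call:
{"api": "send_rows", "payload": {
  "targets": [
    {"gripper": -1,"x": -2.9,"y": 1.8,"z": 0.1,"az": -5.2},
    {"gripper": -1,"x": -3.1,"y": 1.6,"z": 0.1,"az": -5.2},
    {"gripper": -1,"x": -3.2,"y": 1.3,"z": 0.1,"az": -5.2},
    {"gripper": -1,"x": -3.3,"y": 1.0,"z": 0.1,"az": -5.2},
    {"gripper": -1,"x": -3.4,"y": 0.7,"z": 0.1,"az": -5.2}
  ]
}}

```text
$.targets[0]: bad value
```

Call:
{"api": "send_rows", "payload": {
  "targets": [
    {"gripper": -1,"x": -3.4,"y": 0.4,"z": 0.1,"az": -5.2},
    {"gripper": -1,"x": -3.4,"y": 0.05,"z": 0.1,"az": -5.2},
    {"gripper": -1,"x": -3.4,"y": -0.3,"z": 0.1,"az": -5.2},
    {"gripper": -1,"x": -3.4,"y": -0.6,"z": 0.1,"az": -5.2},
    {"gripper": -1,"x": -3.3,"y": -0.9,"z": 0.1,"az": -5.2}
  ]
}}

```text
$.targets[0]: bad value
```

Call:
{"api": "send_rows", "payload": {
  "targets": [
    {"gripper": -1,"x": -3.2,"y": -1.2,"z": 0.1,"az": -5.2},
    {"gripper": -1,"x": -3.1,"y": -1.5,"z": 0.1,"az": -5.2},
    {"gripper": -1,"x": -3.0,"y": -1.7,"z": 0.1,"az": -5.2},
    {"gripper": -1,"x": -2.8,"y": -2.0,"z": 0.1,"az": -5.2},
    {"gripper": -1,"x": -2.6,"y": -2.2,"z": 0.1,"az": -5.2}
  ]
}}

```text
$.targets[0]: bad value
```

```bash
python3 - <<'E'
from h import *
s=arm.read_state(); print(s['clock'],s['position'],s['joints'],s['gripper_width'],W([-30,-112,215]))
im,d,m=snap('wrist','w1')
print([(b['score'],b['rect']) for t in('fin','bar_mid') for b in arm.boxes_of('wrist',t)[:2]])
P=cloud('w1').reshape(-1,3); P=P[~np.isnan(P[:,0])]
L=RC.inv().apply(P-O)
def q(n,x0,x1,y0,y1,z0,z1):
    q=L[(L[:,0]>x0)&(L[:,0]<x1)&(L[:,1]>y0)&(L[:,1]<y1)&(L[:,2]>z0)&(L[:,2]<z1)]
    if len(q)>4: print(n,len(q),q.mean(0).round(1),q[:,2].max(),cv2.minAreaRect(q[:,:2].astype(np.float32)))
q('fin',-70,10,-145,-80,184,200);q('wing',-70,10,-145,-60,150,157);q('bar',-80,-20,-75,75,190,205)
plan(W([-30,-112,161]),down(np.pi+.055),3,-1)
E
```

```text
0.6 [ 191.76666029 -594.82649275  231.35026454] [-1.00038288e+00  3.84628554e-01  7.90274037e-03 -4.07490670e-05
 -1.19398637e+00 -2.58559809e-01] 85.37038659949947 [ 523.14335958 -198.90395374  215.        ]
[]
dist 521.1 ang 78.3 g -1
{'x': -14.56, 'y': 9.17, 'z': 2.35, 'ax': -0.0, 'ay': -0.0, 'az': -26.09}
{'x': -17.11, 'y': 1.84, 'z': 2.35, 'ax': -0.0, 'ay': -0.0, 'az': -26.09}
{'x': -16.18, 'y': -5.88, 'z': 2.35, 'ax': -0.0, 'ay': -0.0, 'az': -26.09}
```

View pics/w1.png

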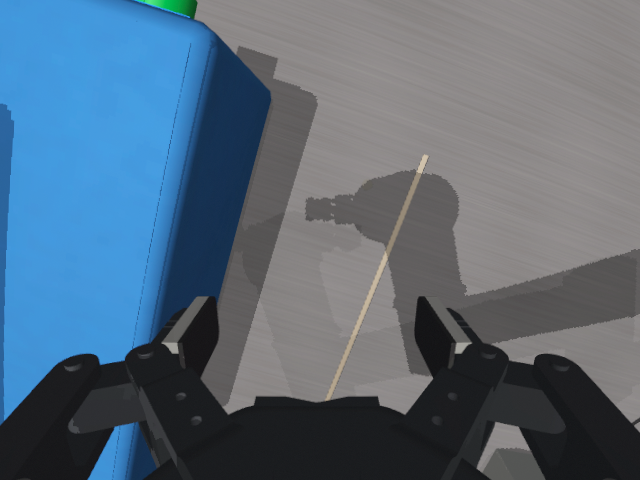

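```bash
python3 - <<'E'
from h import *
P=cloud('w1'); print(P[100,100],P[300,60],P[60,240],P[50,500],P[20,320])
T=cloud('top').reshape(-1,3); T=T[(T[:,2]>60)&(T[:,1]<-230)]
print(len(T)); 
for c in np.unique((T[:,:2]//100),axis=0): 
    k=((T[:,:2]//100)==c).all(1); print(c*100,k.sum(),T[k,2].max().round())
E
```

```text
[ 135.39982283 -713.23603097  219.29254013] [ 239.9568313  -721.18306348  218.92104036] [  93.89766817 -673.24185483  161.07969869] [-2.13965484e+01 -4.67195126e+02 -1.89779466e-01] [ 1.19026728e+01 -6.49774624e+02  4.48750612e-01]
2503
[ 100. -700.] 15 65.0
[ 100. -600.] 12 257.0
[ 200. -700.] 107 75.0
[ 200. -400.] 685 630.0
[ 200. -300.] 16 613.0
[ 300. -700.] 218 82.0
[ 400. -700.] 329 92.0
[ 400. -400.] 89 83.0
[ 400. -300.] 16 74.0
[ 500. -700.] 38 88.0
[ 700. -700.] 133 81.0
[ 800. -800.] 2 78.0
[ 800. -700.] 267 83.0
[ 900. -800.] 78 83.0
[ 900. -700.] 283 84.0
[1000. -800.] 37 81.0
[1000. -700.] 83 84.0
[1100. -500.] 45 73.0
[1100. -400.] 50 73.0
```

Call:
{"api": "send_rows", "payload": {
  "targets": [
    {"gripper": -1,"x": 0,"y": 0,"z": -1.0,"ax": 0,"ay": 0,"az": 0}
  ]
}}

```text
clock: 0.83
position: [191.4, -593.7, 239.4]
ee_rot: [-0.155, 0.988, 0.002, -0.001]
contact_force: [-0.5, -0.1, -1.0]
gripper_width: 85.3
grasp_force: 0.0
```

Call:
{"api": "send_rows", "payload": {
  "targets": [
    {"gripper": -1,"x": -2.9,"y": 1.8,"z": 0.1,"ax": 0,"ay": 0,"az": -5.2},
    {"gripper": -1,"x": -3.1,"y": 1.6,"z": 0.1,"ax": 0,"ay": 0,"az": -5.2},
    {"gripper": -1,"x": -3.2,"y": 1.3,"z": 0.1,"ax": 0,"ay": 0,"az": -5.2},
    {"gripper": -1,"x": -3.3,"y": 1.0,"z": 0.1,"ax": 0,"ay": 0,"az": -5.2},
    {"gripper": -1,"x": -3.4,"y": 0.7,"z": 0.1,"ax": 0,"ay": 0,"az": -5.2}
  ]
}}

```text
clock: 1.25
position: [303.2, -461.1, 237.3]
ee_rot: [-0.375, 0.927, -0.001, 0.0]
contact_force: [-0.5, -0.4, 0.4]
gripper_width: 85.5
grasp_force: 0.0
```

Call:
{"api": "send_rows", "payload": {
  "targets": [
    {"gripper": -1,"x": -3.4,"y": 0.4,"z": 0.1,"ax": 0,"ay": 0,"az": -5.2},
    {"gripper": -1,"x": -3.4,"y": 0.05,"z": 0.1,"ax": 0,"ay": 0,"az": -5.2},
    {"gripper": -1,"x": -3.4,"y": -0.3,"z": 0.1,"ax": 0,"ay": 0,"az": -5.2},
    {"gripper": -1,"x": -3.4,"y": -0.6,"z": 0.1,"ax": 0,"ay": 0,"az": -5.2},
    {"gripper": -1,"x": -3.3,"y": -0.9,"z": 0.1,"ax": 0,"ay": 0,"az": -5.2}
  ]
}}

```text
clock: 1.67
position: [414.1, -330.3, 232.5]
ee_rot: [-0.575, 0.818, -0.001, 0.0]
contact_force: [0.1, -0.3, -0.1]
gripper_width: 85.3
grasp_force: 0.0
```

Call:
{"api": "send_rows", "payload": {
  "targets": [
    {"gripper": -1,"x": -3.2,"y": -1.2,"z": 0.1,"ax": 0,"ay": 0,"az": -5.2},
    {"gripper": -1,"x": -3.1,"y": -1.5,"z": 0.1,"ax": 0,"ay": 0,"az": -5.2},
    {"gripper": -1,"x": -3.0,"y": -1.7,"z": 0.1,"ax": 0,"ay": 0,"az": -5.2},
    {"gripper": -1,"x": -2.8,"y": -2.0,"z": 0.1,"ax": 0,"ay": 0,"az": -5.2},
    {"gripper": -1,"x": -2.6,"y": -2.2,"z": 0.1,"ax": 0,"ay": 0,"az": -5.2}
  ]
}}

```text
clock: 2.08
position: [524.6, -198.9, 227.5]
ee_rot: [0.744, -0.668, 0.001, -0.0]
contact_force: [-0.9, 0.8, -0.3]
gripper_width: 85.3
grasp_force: 0.0
```

```bash
python3 - <<'E'
from h import *
s=arm.read_state(); print(s['clock'],s['position'],s['joints'],s['gripper_width'],W([-30,-112,215]))
im,d,m=snap('wrist','w2')
print([(b['score'],b['rect']) for t in('fin','bar_mid') for b in arm.boxes_of('wrist',t)[:2]])
P=cloud('w2').reshape(-1,3); P=P[~np.isnan(P[:,0])]
L=RC.inv().apply(P-O)
def q(n,x0,x1,y0,y1,z0,z1):
    q=L[(L[:,0]>x0)&(L[:,0]<x1)&(L[:,1]>y0)&(L[:,1]<y1)&(L[:,2]>z0)&(L[:,2]<z1)]
    if len(q)>4: print(n,len(q),q.mean(0).round(1),q[:,2].max(),cv2.minAreaRect(q[:,:2].astype(np.float32)))
q('fin',-70,10,-145,-80,184,200);q('wing',-70,10,-145,-60,150,157);q('bar',-80,-20,-75,75,190,205)
plan(W([-30,-112,161]),down(np.pi+.055),3,-1)
E
```

```text
2.0833 [ 524.61347826 -198.86161654  227.45345202] [-7.33330252e-02  2.78310393e-01 -1.59063719e-01  3.34463524e-04
 -1.13187567e+00  1.80455983e-01] 85.32887958504809 [ 523.14335958 -198.90395374  215.        ]
[(0.71, [306.9, 218.6, 31.8, 94.1]), (0.65, [169.7, 264.6, 215.1, 146.1])]
fin 1151 [ -31.8 -114.9  188.7] 190.24504615695162 ((-32.002296447753906, -113.73332214355469), (9.707328796386719, 40.21271514892578), 3.1263620853424072)
wing 882 [-33.5 -98.7 152.8] 156.8875543224759 ((-34.74076843261719, -95.42591094970703), (30.895483016967773, 83.0867919921875), 17.261417388916016)
bar 781 [-56.3 -46.3 193.2] 195.77909827304202 ((-56.5028190612793, -44.79560089111328), (11.720455169677734, 35.682533264160156), 0.31965911388397217)
dist 65.8 ang 0.1 g -1
{'x': 0.0, 'y': 0.06, 'z': 2.19, 'ax': -0.01, 'ay': -0.01, 'az': -0.02}
{'x': 0.0, 'y': 0.06, 'z': 2.19, 'ax': -0.01, 'ay': -0.01, 'az': -0.02}
{'x': 0.0, 'y': 0.06, 'z': 2.19, 'ax': -0.01, 'ay': -0.01, 'az': -0.02}
```

View pics/w2.png

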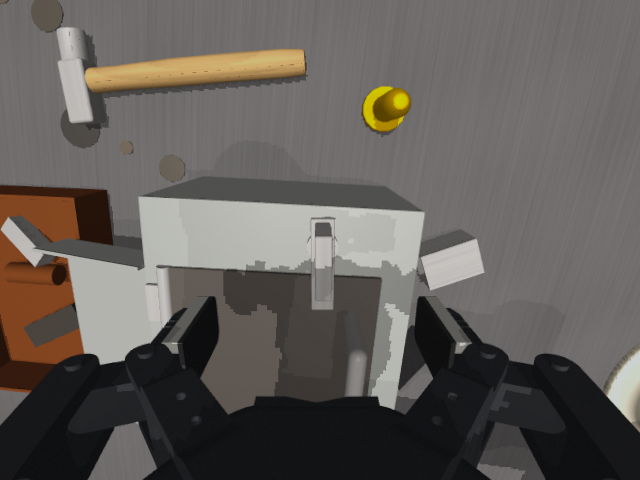

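Call:
{"api": "send_rows", "payload": {
  "targets": [
    {"gripper": -1,"x": 0.05,"y": 0.1,"z": 2.2,"ax": 0,"ay": 0,"az": 0},
    {"gripper": -1,"x": 0.05,"y": 0.1,"z": 2.2,"ax": 0,"ay": 0,"az": 0},
    {"gripper": -1,"x": 0,"y": 0,"z": 2.1,"ax": 0,"ay": 0,"az": 0},
    {"gripper": -0.5,"x": 0,"y": 0,"z": 0,"ax": 0,"ay": 0,"az": 0},
    {"gripper": 0,"x": 0,"y": 0,"z": 0,"ax": 0,"ay": 0,"az": 0}
  ]
}}

```text
clock: 2.65
position: [520.8, -202.3, 161.3]
ee_rot: [0.742, -0.67, -0.001, 0.001]
contact_force: [-0.6, -0.6, 0.4]
gripper_width: 63.8
grasp_force: 0.0
```

Call:
{"api": "send_rows", "payload": {
  "targets": [
    {"gripper": 1,"x": 0,"y": 0,"z": 0,"ax": 0,"ay": 0,"az": 0},
    {"gripper": 1,"x": 0,"y": 0,"z": 0,"ax": 0,"ay": 0,"az": 0},
    {"gripper": 1,"x": 0,"y": 0,"z": 0,"ax": 0,"ay": 0,"az": 0},
    {"gripper": 1,"x": 0,"y": 0,"z": 0,"ax": 0,"ay": 0,"az": 0},
    {"gripper": 1,"x": 0,"y": 0,"z": 0,"ax": 0,"ay": 0,"az": 0}
  ]
}}

```text
clock: 3.07
position: [521.3, -201.7, 162.6]
ee_rot: [0.742, -0.67, 0.0, 0.0]
contact_force: [-3.0, 0.3, 5.5]
gripper_width: 9.4
grasp_force: 59.8
```

Call:
{"api": "send_rows", "payload": {
  "targets": [
    {"gripper": 1,"x": 0,"y": 0,"z": -0.1,"ax": 0,"ay": 0,"az": -5},
    {"gripper": 1,"x": 0,"y": 0,"z": 0,"ax": 0,"ay": 0,"az": -6},
    {"gripper": 1,"x": 0,"y": 0,"z": 0,"ax": 0,"ay": 0,"az": -6},
    {"gripper": 1,"x": 0,"y": 0,"z": 0,"ax": 0,"ay": 0,"az": -6},
    {"gripper": 1,"x": 0,"y": 0,"z": 0,"ax": 0,"ay": 0,"az": -6}
  ]
}}

```text
clock: 3.48
position: [522.0, -201.4, 162.6]
ee_rot: [0.888, -0.461, 0.001, -0.0]
contact_force: [1.1, 0.8, -0.2]
gripper_width: 9.0
grasp_force: 59.0
```

Call:
{"api": "send_rows", "payload": {
  "targets": [
    {"gripper": 1,"x": 0,"y": 0,"z": 0,"ax": 0,"ay": 0,"az": -6},
    {"gripper": 1,"x": 0,"y": 0,"z": 0,"ax": 0,"ay": 0,"az": -6},
    {"gripper": 1,"x": 0,"y": 0,"z": 0,"ax": 0,"ay": 0,"az": -6},
    {"gripper": 1,"x": 0,"y": 0,"z": 0,"ax": 0,"ay": 0,"az": -6},
    {"gripper": 1,"x": 0,"y": 0,"z": 0,"ax": 0,"ay": 0,"az": -6}
  ]
}}

```text
clock: 3.9
position: [522.5, -200.8, 162.6]
ee_rot: [0.977, -0.215, 0.001, -0.001]
contact_force: [1.3, 3.8, -0.6]
gripper_width: 8.8
grasp_force: 59.1
```

Call:
{"api": "send_rows", "payload": {
  "targets": [
    {"gripper": 1,"x": 0,"y": 0,"z": 0,"ax": 0,"ay": 0,"az": -6},
    {"gripper": 1,"x": 0,"y": 0,"z": 0,"ax": 0,"ay": 0,"az": -6},
    {"gripper": 1,"x": 0,"y": 0,"z": 0,"ax": 0,"ay": 0,"az": -6},
    {"gripper": 1,"x": 0,"y": 0,"z": 0,"ax": 0,"ay": 0,"az": -6},
    {"gripper": 1,"x": 0,"y": 0,"z": 0,"ax": 0,"ay": 0,"az": -2}
  ]
}}

```text
clock: 4.32
position: [522.7, -200.1, 162.7]
ee_rot: [1.0, 0.01, 0.002, -0.001]
contact_force: [1.2, 4.6, 0.4]
gripper_width: 9.1
grasp_force: 59.2
```

```bash
python3 - <<'E'
from h import *
s=arm.read_state(); y=RC.inv().apply(R.from_quat(s['ee_rot']).as_matrix()[:,1]); print(s['clock'],RC.inv().apply(s['position']-O),np.degrees(np.arctan2(y[1],y[0])),s['joints'],s['contact_force'],s['wrist_torque'],s['gripper_width'])
E
```

```text
4.3167 [ -30.55335239 -113.16736905  162.65240922] -91.87875156407628 [-0.07726494  0.33326846 -0.25402385 -0.00258932 -0.98067098  1.66854213] [1.16131504 4.57956631 0.37517488] [ 1.58692026 -0.39043293 -0.09223221] 9.13715309384389
```

Call:
{"api": "send_rows", "payload": {
  "targets": [
    {"gripper": 0,"x": 0,"y": 0,"z": 0,"ax": 0,"ay": 0,"az": 0},
    {"gripper": 0,"x": 0,"y": 0,"z": 0,"ax": 0,"ay": 0,"az": 0},
    {"gripper": 0,"x": 0,"y": 0,"z": 0,"ax": 0,"ay": 0,"az": 0},
    {"gripper": 0,"x": 0,"y": 0,"z": 0,"ax": 0,"ay": 0,"az": 0},
    {"gripper": 0,"x": 0,"y": 0,"z": -2.0,"ax": 0,"ay": 0,"az": 0}
  ]
}}

```text
clock: 4.73
position: [518.8, -201.1, 178.7]
ee_rot: [1.0, 0.007, -0.004, -0.001]
contact_force: [-0.3, -0.7, -0.8]
gripper_width: 42.8
grasp_force: 0.0
```

Call:
{"api": "send_rows", "payload": {
  "targets": [
    {"gripper": 0,"x": 0,"y": 0,"z": -3,"ax": 0,"ay": 0,"az": 0},
    {"gripper": 0,"x": 0,"y": 0,"z": -3,"ax": 0,"ay": 0,"az": 0},
    {"gripper": -1,"x": 0,"y": 0,"z": 0,"ax": 0,"ay": 0,"az": 0}
  ]
}}

```text
clock: 4.98
position: [524.7, -202.9, 249.2]
ee_rot: [1.0, 0.008, 0.006, 0.002]
contact_force: [0.8, -0.3, 1.1]
gripper_width: 53.3
grasp_force: 0.0
```

```bash
python3 - <<'E'
from h import *
print(arm.read_state()['gripper_width'])
plan(W([-55.5,0,235]),down(np.pi),14,-1)
E
```

```text
53.284230036759574
dist 120.0 ang 87.9 g -1
{'x': -0.22, 'y': -0.82, 'z': 0.1, 'ax': -0.02, 'ay': -0.05, 'az': 6.28}
{'x': -0.31, 'y': -0.79, 'z': 0.1, 'ax': -0.02, 'ay': -0.05, 'az': 6.28}
{'x': -0.4, 'y': -0.75, 'z': 0.1, 'ax': -0.02, 'ay': -0.05, 'az': 6.28}
{'x': -0.48, 'y': -0.71, 'z': 0.1, 'ax': -0.02, 'ay': -0.05, 'az': 6.28}
{'x': -0.55, 'y': -0.65, 'z': 0.1, 'ax': -0.02, 'ay': -0.05, 'az': 6.28}
{'x': -0.62, 'y': -0.59, 'z': 0.1, 'ax': -0.02, 'ay': -0.05, 'az': 6.28}
{'x': -0.68, 'y': -0.51, 'z': 0.1, 'ax': -0.02, 'ay': -0.05, 'az': 6.28}
{'x': -0.73, 'y': -0.44, 'z': 0.1, 'ax': -0.02, 'ay': -0.05, 'az': 6.28}
{'x': -0.77, 'y': -0.36, 'z': 0.1, 'ax': -0.02, 'ay': -0.05, 'az': 6.28}
{'x': -0.81, 'y': -0.27, 'z': 0.1, 'ax': -0.02, 'ay': -0.05, 'az': 6.28}
{'x': -0.83, 'y': -0.18, 'z': 0.1, 'ax': -0.02, 'ay': -0.05, 'az': 6.28}
{'x': -0.85, 'y': -0.09, 'z': 0.1, 'ax': -0.02, 'ay': -0.05, 'az': 6.28}
{'x': -0.85, 'y': 0.01, 'z': 0.1, 'ax': -0.02, 'ay': -0.05, 'az': 6.28}
{'x': -0.85, 'y': 0.1, 'z': 0.1, 'ax': -0.02, 'ay': -0.05, 'az': 6.28}
```

Call:
{"api": "send_rows", "payload": {
  "targets": [
    {"gripper": -1,"x": -0.2,"y": -0.8,"z": 0,"ax": 0,"ay": 0,"az": 6.3},
    {"gripper": -1,"x": -0.3,"y": -0.8,"z": 0,"ax": 0,"ay": 0,"az": 6.3},
    {"gripper": -1,"x": -0.4,"y": -0.75,"z": 0,"ax": 0,"ay": 0,"az": 6.3},
    {"gripper": -1,"x": -0.5,"y": -0.7,"z": 0,"ax": 0,"ay": 0,"az": 6.3},
    {"gripper": -1,"x": -0.55,"y": -0.65,"z": 0,"ax": 0,"ay": 0,"az": 6.3}
  ]
}}

```text
clock: 5.4
position: [509.5, -160.6, 242.2]
ee_rot: [0.964, -0.267, 0.0, 0.0]
contact_force: [-0.5, -0.3, -0.2]
gripper_width: 85.8
grasp_force: 0.0
```

Call:
{"api": "send_rows", "payload": {
  "targets": [
    {"gripper": -1,"x": -0.6,"y": -0.6,"z": 0,"ax": 0,"ay": 0,"az": 6.3},
    {"gripper": -1,"x": -0.7,"y": -0.5,"z": 0,"ax": 0,"ay": 0,"az": 6.3},
    {"gripper": -1,"x": -0.75,"y": -0.45,"z": 0,"ax": 0,"ay": 0,"az": 6.3},
    {"gripper": -1,"x": -0.8,"y": -0.35,"z": 0,"ax": 0,"ay": 0,"az": 6.3},
    {"gripper": -1,"x": -0.8,"y": -0.3,"z": 0,"ax": 0,"ay": 0,"az": 6.3}
  ]
}}

```text
clock: 5.82
position: [497.9, -119.1, 242.3]
ee_rot: [0.855, -0.519, 0.0, 0.0]
contact_force: [0.7, -0.6, -0.1]
gripper_width: 85.6
grasp_force: 0.0
```

Call:
{"api": "send_rows", "payload": {
  "targets": [
    {"gripper": -1,"x": -0.85,"y": -0.2,"z": 0,"ax": 0,"ay": 0,"az": 6.3},
    {"gripper": -1,"x": -0.85,"y": -0.1,"z": 0,"ax": 0,"ay": 0,"az": 6.3},
    {"gripper": -1,"x": -0.85,"y": 0,"z": 0,"ax": 0,"ay": 0,"az": 6.3},
    {"gripper": -1,"x": -0.85,"y": 0.1,"z": 0,"ax": 0,"ay": 0,"az": 6.3},
    {"gripper": -1,"x": 0,"y": 0,"z": 0,"ax": 0,"ay": 0,"az": 0}
  ]
}}

```text
clock: 6.23
position: [488.9, -85.4, 242.4]
ee_rot: [0.723, -0.691, 0.0, -0.0]
contact_force: [-0.0, 0.2, -1.3]
gripper_width: 85.6
grasp_force: 0.0
```

```bash
python3 - <<'E'
from h import *
s=arm.read_state(); print(s['clock'],s['position'],RC.inv().apply(s['position']-O))
im,d,m=snap('wrist','w3')
P=cloud('w3').reshape(-1,3); P=P[~np.isnan(P[:,0])]
L=RC.inv().apply(P-O)
def q(n,x0,x1,y0,y1,z0,z1):
    q=L[(L[:,0]>x0)&(L[:,0]<x1)&(L[:,1]>y0)&(L[:,1]<y1)&(L[:,2]>z0)&(L[:,2]<z1)]
    if len(q)>4: print(n,len(q),q.mean(0).round(1),q[:,2].max(),cv2.minAreaRect(q[:,:2].astype(np.float32)))
q('fin',-70,10,-145,-80,184,200);q('wing',-90,-52,-125,-95,149,157);q('bar',-80,-20,-75,75,190,205)
plan(W([-56,0,171]),down(np.pi),3,-1)
E
```

```text
6.2333 [488.87564792 -85.43070111 242.39280688] [-58.34228595   3.09635072 242.39280688]
fin 1615 [ -32.1 -112.8  188.8] 191.17083622990054 ((-31.63849449157715, -113.246826171875), (10.59422492980957, 39.9124755859375), 88.51589965820312)
wing 1068 [ -64.1 -112.4  153. ] 155.15264343974778 ((-64.25629425048828, -112.6783676147461), (16.578699111938477, 24.623329162597656), 88.5191650390625)
bar 3519 [-57.   -7.3 193.4] 196.5694028490262 ((-56.8436393737793, -1.9751319885253906), (11.483323097229004, 120.28097534179688), 0.013202322646975517)
dist 71.5 ang 0.1 g -1
{'x': 0.09, 'y': -0.07, 'z': 2.38, 'ax': -0.01, 'ay': -0.0, 'az': -0.04}
{'x': 0.09, 'y': -0.07, 'z': 2.38, 'ax': -0.01, 'ay': -0.0, 'az': -0.04}
{'x': 0.09, 'y': -0.07, 'z': 2.38, 'ax': -0.01, 'ay': -0.0, 'az': -0.04}
```

View pics/w3.png

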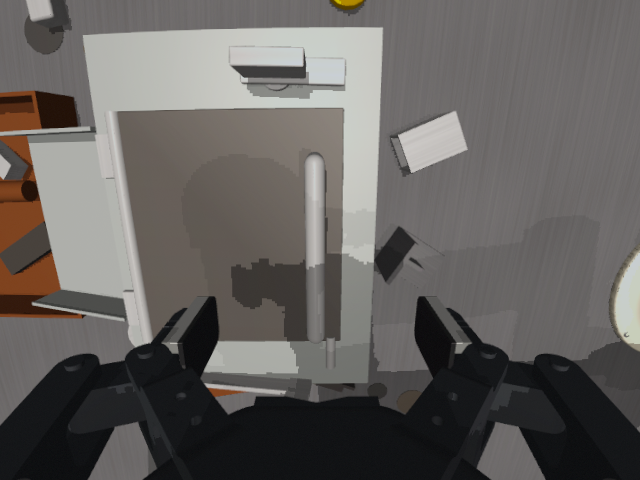

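Call:
{"api": "send_rows", "payload": {
  "targets": [
    {"gripper": -1,"x": 0.2,"y": -0.1,"z": 2.4,"ax": 0,"ay": 0,"az": 0},
    {"gripper": -1,"x": 0.1,"y": 0,"z": 2.4,"ax": 0,"ay": 0,"az": 0},
    {"gripper": -1,"x": 0.1,"y": 0,"z": 2.4,"ax": 0,"ay": 0,"az": 0},
    {"gripper": 0,"x": 0,"y": 0,"z": 0,"ax": 0,"ay": 0,"az": 0},
    {"gripper": 1,"x": 0,"y": 0,"z": 0,"ax": 0,"ay": 0,"az": 0}
  ]
}}

```text
clock: 6.7
position: [490.1, -90.7, 169.8]
ee_rot: [0.724, -0.69, -0.001, 0.001]
contact_force: [0.9, -0.5, 1.2]
gripper_width: 63.6
grasp_force: 0.0
```

Call:
{"api": "send_rows", "payload": {
  "targets": [
    {"gripper": 1,"x": 0,"y": 0,"z": 0,"ax": 0,"ay": 0,"az": 0},
    {"gripper": 1,"x": 0,"y": 0,"z": 0,"ax": 0,"ay": 0,"az": 0},
    {"gripper": 1,"x": 0,"y": 0,"z": 0,"ax": 0,"ay": 0,"az": 0},
    {"gripper": 1,"x": 0,"y": 0,"z": 0,"ax": 0,"ay": 0,"az": 0},
    {"gripper": 1,"x": 0,"y": 0,"z": 0,"ax": 0,"ay": 0,"az": 0}
  ]
}}

```text
clock: 7.12
position: [490.1, -90.1, 171.4]
ee_rot: [0.724, -0.69, 0.0, 0.0]
contact_force: [-4.3, 1.8, 4.8]
gripper_width: 9.7
grasp_force: 58.4
```

```bash
cat >> h.py <<'E'
def circ(p0,R0,H,th):
    # rotate pose about hinge point H (world), axis chute y, cover angle th
    ax=RC.apply([0,1,0]); r=R.from_rotvec(ax*th) # + about y: -x -> +z
    return H+r.apply(p0-H), r*R0
E
python3 - <<'E'
from h import *
s=arm.read_state(); p=s['position'];R0=R.from_quat(s['ee_rot']); print(s['clock'],p,RC.inv().apply(p-O),s['contact_force'],s['gripper_width'],s['grasp_force'])
# hinge from grasp: bar = TCP - 19 along tool z
bar=p-R0.apply([0,0,19]); H=bar+RC.apply([140,0,-47]); print('bar',RC.inv().apply(bar-O),'H',H)
np.savez('start.npz',p=p,q=s['ee_rot'],H=H)
pc,Rc=p,R0
n=14
for k in range(1,n+1):
    q,Rn=circ(p,R0,H,.56*k/n)
    d=Rc.inv().apply(q-pc)/10; a=np.degrees((Rc.inv()*Rn).as_rotvec()); print(d.round(2),a.round(2),RC.inv().apply(q-O).round()); pc,Rc=q,Rn
E
```

```text
7.1167 [490.144885   -90.06433629 171.39264791] [-57.31483657  -1.59682363 171.39264791] [-4.34800532  1.84627717  4.8119356 ] 9.651637278646932 58.43542993068695
bar [-57.31414609  -1.59423093 190.39264772] H [629.95739234 -82.80788179 143.39264772]
[-0.   -0.12 -0.56] [-2.29  0.01 -0.  ] [-56.  -2. 177.]
[-0.   -0.12 -0.56] [-2.29  0.01 -0.  ] [-55.  -2. 182.]
[-0.   -0.12 -0.56] [-2.29  0.01 -0.  ] [-53.  -2. 188.]
[-0.   -0.12 -0.56] [-2.29  0.01 -0.  ] [-51.  -2. 193.]
[-0.   -0.12 -0.56] [-2.29  0.01 -0.  ] [-49.  -2. 199.]
[-0.   -0.12 -0.56] [-2.29  0.01 -0.  ] [-47.  -2. 204.]
[-0.   -0.12 -0.56] [-2.29  0.01 -0.  ] [-44.  -2. 209.]
[-0.   -0.12 -0.56] [-2.29  0.01 -0.  ] [-41.  -2. 214.]
[-0.   -0.12 -0.56] [-2.29  0.01 -0.  ] [-38.  -2. 219.]
[-0.   -0.12 -0.56] [-2.29  0.01 -0.  ] [-35.  -2. 224.]
[-0.   -0.12 -0.56] [-2.29  0.01 -0.  ] [-32.  -2. 228.]
[-0.   -0.12 -0.56] [-2.29  0.01 -0.  ] [-29.  -2. 233.]
[-0.   -0.12 -0.56] [-2.29  0.01 -0.  ] [-25.  -2. 237.]
[-0.   -0.12 -0.56] [-2.29  0.01 -0.  ] [-21.  -2. 241.]
```

Call:
{"api": "send_rows", "payload": {
  "targets": [
    {"gripper": 1,"x": 0,"y": -0.12,"z": -0.56,"ax": -2.3,"ay": 0,"az": 0},
    {"gripper": 1,"x": 0,"y": -0.12,"z": -0.56,"ax": -2.3,"ay": 0,"az": 0},
    {"gripper": 1,"x": 0,"y": -0.12,"z": -0.56,"ax": -2.3,"ay": 0,"az": 0},
    {"gripper": 1,"x": 0,"y": -0.12,"z": -0.56,"ax": -2.3,"ay": 0,"az": 0},
    {"gripper": 1,"x": 0,"y": -0.12,"z": -0.56,"ax": -2.3,"ay": 0,"az": 0}
  ]
}}

```text
clock: 7.53
position: [497.5, -89.6, 196.6]
ee_rot: [0.719, -0.687, -0.071, 0.074]
contact_force: [-1.1, -2.1, -7.3]
gripper_width: 9.9
grasp_force: 59.1
```

Call:
{"api": "send_rows", "payload": {
  "targets": [
    {"gripper": 1,"x": 0,"y": -0.12,"z": -0.56,"ax": -2.3,"ay": 0,"az": 0},
    {"gripper": 1,"x": 0,"y": -0.12,"z": -0.56,"ax": -2.3,"ay": 0,"az": 0},
    {"gripper": 1,"x": 0,"y": -0.12,"z": -0.56,"ax": -2.3,"ay": 0,"az": 0},
    {"gripper": 1,"x": 0,"y": -0.12,"z": -0.56,"ax": -2.3,"ay": 0,"az": 0},
    {"gripper": 1,"x": 0,"y": 0,"z": 0,"ax": 0,"ay": 0,"az": 0}
  ]
}}

```text
clock: 7.95
position: [507.5, -89.1, 216.7]
ee_rot: [0.711, -0.679, -0.127, 0.133]
contact_force: [-5.2, -0.6, -3.8]
gripper_width: 9.9
grasp_force: 59.5
```

```bash
cat > ck.py <<'E'
import sys
from h import *
z=np.load('start.npz'); s=arm.read_state(); p=s['position']; Rt=R.from_quat(s['ee_rot']); print(s['clock'],'tilt',np.linalg.norm((Rt*R.from_quat(z['q']).inv()).as_rotvec()))
bar=p-Rt.apply([0,0,19]); v=RC.inv().apply(bar-z['H']); print('bar r',np.hypot(v[0],v[2]),'(147.7) theta',np.arctan2(v[2],-v[0])-np.arctan2(47,140),s['contact_force'],s['gripper_width'])
for n in('scene','top'):
    f=n+sys.argv[1]; snap(n,f); P=cloud(f).reshape(-1,3); P=P[~np.isnan(P[:,0])]; L=RC.inv().apply(P-z['H'])  # hinge frame
    r=np.hypot(L[:,0],L[:,2]); th=np.arctan2(L[:,2],-L[:,0])
    k=(r>142)&(r<172)&(th>.05)&(th<1.2)
    for nm,a,b in(('pointer',97,119),('prongs',122,145)):
        t=th[k&(L[:,1]>a)&(L[:,1]<b)]; print(n,nm,len(t),np.histogram(t,np.arange(.1,1.0,.05))[0])
im=cv2.imread('pics/scene%s.png'%sys.argv[1])
cv2.imwrite('pics/sc%s.png'%sys.argv[1],cv2.resize(im[120:270,170:370],(800,600),interpolation=cv2.INTER_CUBIC))
E
python3 ck.py 4
```

```text
7.95 tilt 0.3700375694547043
bar r 147.26300675739364 (147.7) theta 0.3427944955256271 [-5.18693664 -0.56902933 -3.76630979] 9.921578722335042
scene pointer 45 [ 0  0  0  0 38  7  0  0  0  0  0  0  0  0  0  0  0]
scene prongs 119 [ 0  0  0  0  0  2 46  3  0  0  9 59  0  0  0  0  0]
top pointer 0 [0 0 0 0 0 0 0 0 0 0 0 0 0 0 0 0 0]
top prongs 0 [0 0 0 0 0 0 0 0 0 0 0 0 0 0 0 0 0]
```

View pics/sc4.png

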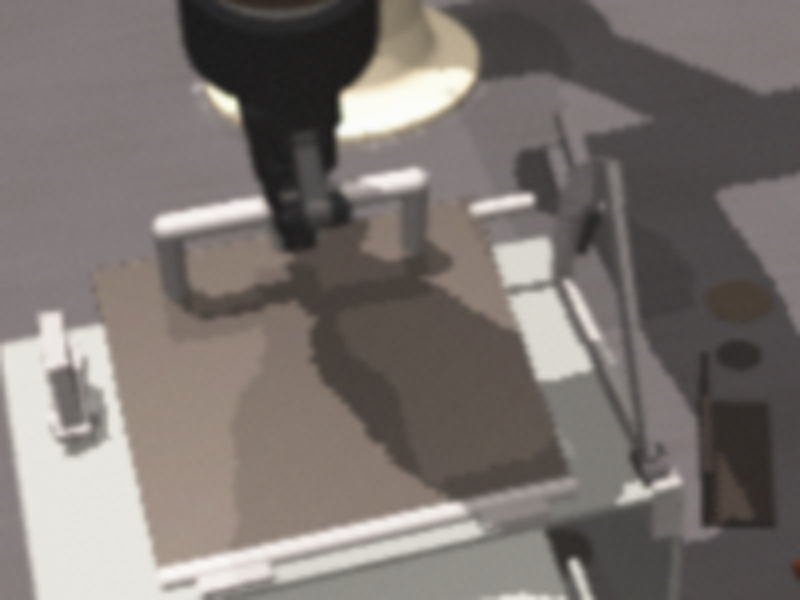

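```bash
cat > ck2.py <<'E'
import sys
from h import *
z=np.load('start.npz')
P=cloud('scene'+sys.argv[1]).reshape(-1,3); P=P[~np.isnan(P[:,0])]; L=RC.inv().apply(P-z['H'])
r=np.hypot(L[:,0],L[:,2]); th=np.arctan2(L[:,2],-L[:,0]); k=(r>142)&(r<172)
f=lambda a,b,lo,hi:(lambda t:(len(t),np.median(t).round(3),np.percentile(t,[5,95]).round(3)))(th[k&(L[:,1]>a)&(L[:,1]<b)&(th>lo)&(th<hi)])
print('pointer',f(97,119,.2,.8),'low',f(122,145,.3,.53),'high',f(122,145,.57,.8))
E
python3 ck2.py 4
```

```text
pointer (45, np.float64(0.339), array([0.311, 0.359])) low (51, np.float64(0.433), array([0.402, 0.452])) high (68, np.float64(0.672), array([0.639, 0.686]))
```

Call:
{"api": "send_rows", "payload": {
  "targets": [
    {"gripper": 1,"x": 0,"y": -0.12,"z": -0.56,"ax": -2.3,"ay": 0,"az": 0},
    {"gripper": 1,"x": 0,"y": -0.12,"z": -0.56,"ax": -2.3,"ay": 0,"az": 0},
    {"gripper": 1,"x": 0,"y": -0.12,"z": -0.56,"ax": -2.3,"ay": 0,"az": 0},
    {"gripper": 1,"x": 0,"y": -0.12,"z": -0.56,"ax": -2.3,"ay": 0,"az": 0},
    {"gripper": 1,"x": 0,"y": -0.12,"z": -0.56,"ax": -2.3,"ay": 0,"az": 0}
  ]
}}

```text
clock: 8.47
position: [524.9, -88.2, 239.8]
ee_rot: [0.694, -0.663, -0.194, 0.202]
contact_force: [-5.2, -1.4, -4.9]
gripper_width: 10.1
grasp_force: 59.7
```

Call:
{"api": "send_rows", "payload": {
  "targets": [
    {"gripper": 1,"x": 0,"y": 0,"z": 0,"ax": 0,"ay": 0,"az": 0},
    {"gripper": 1,"x": 0,"y": 0,"z": 0,"ax": 0,"ay": 0,"az": 0},
    {"gripper": 1,"x": 0,"y": 0,"z": 0,"ax": 0,"ay": 0,"az": 0}
  ]
}}

```text
clock: 8.72
position: [524.6, -88.2, 239.5]
ee_rot: [0.694, -0.663, -0.193, 0.202]
contact_force: [-6.6, -0.3, -3.8]
gripper_width: 10.0
grasp_force: 59.9
```

```bash
python3 ck.py 5; python3 ck2.py 5
```

```text
8.7167 tilt 0.5659406879969606
bar r 147.1411771416691 (147.7) theta 0.5427069275524714 [-6.58873681 -0.28058293 -3.80908313] 9.961323279230301
scene pointer 49 [ 0  0  0  0  0  0  0  0 39 10  0  0  0  0  0  0  0]
scene prongs 119 [ 0  0  0  0  0  4 48  0  0  0  7 60  0  0  0  0  0]
top pointer 0 [0 0 0 0 0 0 0 0 0 0 0 0 0 0 0 0 0]
top prongs 0 [0 0 0 0 0 0 0 0 0 0 0 0 0 0 0 0 0]
pointer (49, np.float64(0.54), array([0.519, 0.559])) low (52, np.float64(0.429), array([0.394, 0.444])) high (67, np.float64(0.667), array([0.638, 0.686]))
```

View pics/sc5.png

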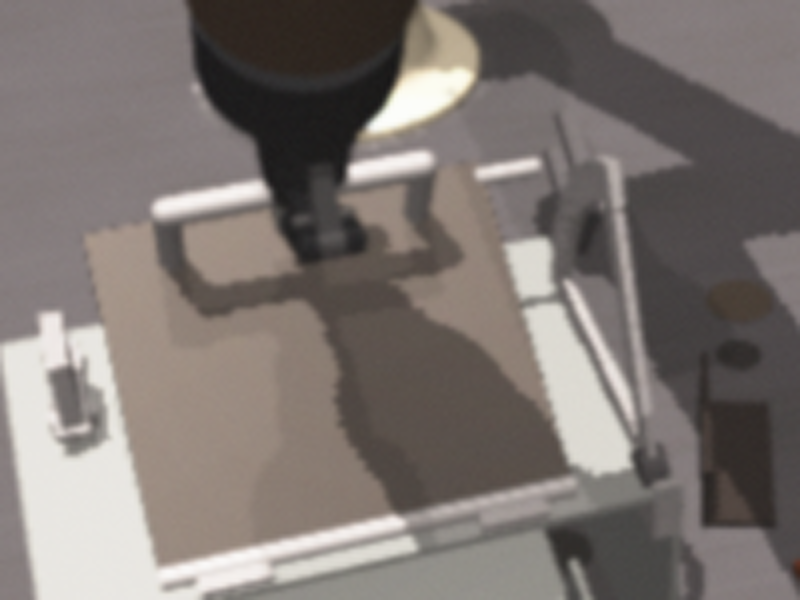

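Call:
{"api": "send_rows", "payload": {
  "targets": [
    {"gripper": 1,"x": 0,"y": 0,"z": -0.1,"ax": -0.5,"ay": 0,"az": 0},
    {"gripper": 1,"x": 0,"y": 0,"z": 0,"ax": 0,"ay": 0,"az": 0},
    {"gripper": 1,"x": 0,"y": 0,"z": 0,"ax": 0,"ay": 0,"az": 0},
    {"gripper": 1,"x": 0,"y": 0,"z": 0,"ax": 0,"ay": 0,"az": 0},
    {"gripper": 1,"x": 0,"y": 0,"z": 0,"ax": 0,"ay": 0,"az": 0}
  ]
}}

```text
clock: 9.23
position: [525.5, -88.2, 240.4]
ee_rot: [0.694, -0.662, -0.196, 0.204]
contact_force: [-4.3, -0.4, -5.9]
gripper_width: 9.9
grasp_force: 59.8
```

Call:
{"api": "send_rows", "payload": {
  "targets": [
    {"gripper": 1,"x": 0,"y": 0,"z": 0,"ax": 0,"ay": 0,"az": 0},
    {"gripper": 1,"x": 0,"y": 0,"z": 0,"ax": 0,"ay": 0,"az": 0},
    {"gripper": 1,"x": 0,"y": 0,"z": 0,"ax": 0,"ay": 0,"az": 0},
    {"gripper": 1,"x": 0,"y": 0,"z": 0,"ax": 0,"ay": 0,"az": 0},
    {"gripper": 1,"x": 0,"y": 0,"z": 0,"ax": 0,"ay": 0,"az": 0}
  ]
}}

```text
clock: 9.65
position: [525.5, -88.1, 240.4]
ee_rot: [0.694, -0.662, -0.196, 0.204]
contact_force: [-5.0, -0.4, -5.5]
gripper_width: 10.0
grasp_force: 59.8
```

```bash
python3 ck.py 6; python3 ck2.py 6
```

```text
9.65 tilt 0.5731310370203996
bar r 147.13680628372762 (147.7) theta 0.5511062742189641 [-4.99222254 -0.4427398  -5.53787861] 10.044179933860331
scene pointer 49 [ 0  0  0  0  0  0  0  0 24 25  0  0  0  0  0  0  0]
scene prongs 120 [ 0  0  0  0  0  2 50  0  0  0  6 62  0  0  0  0  0]
top pointer 0 [0 0 0 0 0 0 0 0 0 0 0 0 0 0 0 0 0]
top prongs 0 [0 0 0 0 0 0 0 0 0 0 0 0 0 0 0 0 0]
pointer (49, np.float64(0.55), array([0.524, 0.568])) low (52, np.float64(0.428), array([0.402, 0.445])) high (68, np.float64(0.67), array([0.641, 0.693]))
```

Pointer is at 0.550 rad, midway between the prongs (0.549), and steady.

```bash
python3 -c "
from bench import arm
print(arm.job_done())"
```

```text
the job is handed in; nothing more can be done
None
```

I turned the turnbutton off the cover (about 1.54 rad) and lifted the cover by its bar until the pointer measured 0.550 rad against a prong midpoint of 0.549. It was handed in at about 10 s, with the gripper still holding the bar steady and the marker unmoved.

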